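Mount a plaster press mould on its dowel and snug it with the cam lever

ROBOT

A 7-joint arm with a two-finger parallel gripper is mounted at the origin on a cart in front of the work surface, level with it; the furniture and walls round the work are solid. World frame = base frame: x ahead of the robot, y to its left, z up, the work surface at z = 0. Lengths are in m, angles in rad, forces in N, time in s.
With the tool pointing down it reaches from about 0.4 to 0.925 m from the base axis. Payload 4.1 kg.
Tool frame: the origin (TCP) lies midway between the tips of the shut fingers; the grasp point (between the pads) lies behind it (robot.hold_point_z is the z of the grasp point in the tool frame, in m); z points along the fingers, y is the line along which they close (so a half turn about z gives the same grasp; the last joint's range is limited). The gripper opens to 85 mm and grips with 20 to 120 N. Pads are 22 mm wide; open, the fingers measure 114 mm over their backs; the gripper's body (76 mm by 85 mm) begins 54 mm behind the grasp point. The pads swing forward as they close: fully open they stand 13 mm farther back than shut.
Start: joints at [-1.25, 0.398, 0.045, 1.537, -0.019, 1.207, -0.051], TCP at [0.265, 0.594, 0.231] pointing down, gripper open.
Joint ranges: [-2.82, 2.82], [-0.49, 2.23], [-1.37, 1.46], [0, 2.46], [-1.36, 4.5], [0.23, 2], [-2.94, 2.94]. Speed limits (rad/s): [2.57, 2.57, 3.14, 3.14, 3.14, 3.14, 3.14].

INTERFACE

Orientations are given as a unit quaternion [w, x, y, z].
In Python, from workcell import robot, eyes, readout gives the robot as it stands (robot), with the cameras (eyes) and the readings (readout).
- The arm moves only by the shell command python3 drive.py FILE [OPENING], which reads ROWS from the file FILE. ROWS is a JSON list of rows, 1 to 5 of them, each of 6 numbers: dx, dy, dz in m, then a rotation vector rx, ry, rz in rad; each row is the pose to reach, as a shift and turn from the pose commanded when the command began, along the tool's axes at that moment; what a row does not reach only later rows make up. A row lasts 1/8 s, in which the tool goes at most 0.0625 m and 0.188 rad, less where a joint would pass 70% of its speed; a pose out of reach is approached as far as the arm can. OPENING is the finger opening in m, set as the command begins (- or left out keeps the last). The fingers move at their own pace and stop on an object; the grip force is fixed at half the most. Time passes only in rows, so rows that do not move let the fingers close. It prints the time, the measured TCP pose, the force, the opening and the grip force at its end. Input that does not fit is refused with a message, and nothing moves.
- readout.sense(): the state, without advancing time (a new reading comes with each control period).
- eyes.get_image(name): name is "scene" or "top" or "wrist"; returns a dict with "color" (400x640x3 uint8, red, green, blue), "camera_matrix" (3x3 intrinsics, pixels), "extrinsics" (4x4, takes a point from camera to world coordinates). Camera axes: x right, y down, z forward; pixel columns grow to the right and rows downward; lengths in m; the calibration is good to about 2 mm. The wrist camera is an equidistant fisheye: a pixel r from the principal point sees the ray r / f radians off the axis. A picture is of the moment at which its call begins. There is no depth.
- robot.hand_in(): hands the job in; it is judged then, once.
The state is a dict: "clock": time; "joint_pos": joint angles; "joint_velocities": joint speeds; "joint_efforts": joint torques, N m; "position": TCP position; "eef_rot": TCP orientation; "force": force on the tool from outside, world axes, zero at the start; "moment": the same for the moment, N m; "grip_width": finger opening in m; "grip_force": force on a finger pad.
Only numpy, scipy, OpenCV 4.12 (cv2) and the standard library are available. Lean on these libraries where they do the work, as an engineer would, in place of code of your own. Each camera call takes 0.05 s, during which the arm holds its last target. There are 200 camera calls.

TASK

Get the press mould ready for pressing clay: lay it in the plywood holding jig with its end hole over the steel dowel, feeling for the dowel until the mould drops down flat on the board, then swing the cam lever just far enough that the cam grips the mould snugly against the rubber stop. Do not overrun the cam, the plaster edge chips if it is squeezed hard, and leave the other things on the worktop where they are.

Things in the scene. Friction and masses are not known exactly. Their poses are not given: they have to be found in the camera images.
- mould: White plaster press mould: block 64 (x) x 150 (y) x 36 mm (z), about 0.34 kg. In its top a round dish 46 mm across, 14 mm deep, centred 22 mm to -y of the middle; a plain 16 mm hole goes right through near its +y end. Origin: centre of the underside, z up. Starts flat on the worktop. Pinch it across the 64 mm, best close to the hole.
- mould_hole (a point): Centre of the mould's 16 mm hole, at the underside: 42 mm to +y of the mould's origin.
- jig: Holding jig, fixed: plywood board 176 (x) x 214 (y) x 18 mm, origin at the centre of its underside, top at z = 18 mm. The mould lies on it with its axes parallel to the jig's. An aluminium track for the dowel runs along y at x = 0; cam lever at the front (-x), stop block (34 mm wide, 33 mm high above the board) at the back (+x), both at y = -48 mm.
- jig_seat (a point): Middle of the dowel's track at the board's top: x = 0, y = 45 mm in the jig; axes as the jig's. The fixed steel dowel (14 mm diameter, bevelled top, 12 mm above the board) stands on the track up to 14 mm to +y or -y of here, within 0.5 mm of x = 0. Its place is not reported: look or feel for it. With the hole over it the mould drops 12 mm, flat on the board.
- cam_axis (a point): The cam's upright pivot at the board's top: x = -56 mm, y = -48 mm in the jig. On it turns an aluminium disc of 24 mm radius, 10 mm off centre, 4 to 22 mm above the board, that bears on the mould's -x side.
- cam_lever (a joint): Cam angle a, rad, 0 (open) to 2.45, growing clockwise seen from above: the lever points (125 degrees + a) clockwise of the jig's +x. Stiff pivot (0.25 N m): stays where left. The disc's edge reaches x = -32 mm + 10 mm * cos(150 degrees - a) in the jig. The gap is taken up at about 1.05 to 1.75 rad, as the stop is set; turning further squeezes the mould.
- lever_grip (a point): Middle of the lever's upright round wooden grip, 18 mm in diameter and 35 mm tall, at 75 mm from the cam axis and 49 mm above the board's top; the grip stands from 30 to 65 mm above the board on the end of a flat steel bar (24 to 30 mm above the board, 14 mm wide). It moves with the lever.
- stop_pad: Rubber buffer on the stop block, facing the cam. Origin: middle of its face (towards the mould), at the board's top; face 28 mm wide, 4 to 22 mm above the board. Bolted 1 to 6 mm from a mould lying straight. It gives 1 mm per 10 N along the jig's +x: 5 N is enough to hold the mould, 15 N (1.5 mm) is right, over 35 N (3.5 mm) is too much.
- slip_trailer: Bystander: red rubber slip bulb with a white nozzle, 47 x 103 x 48 mm. Origin: centre of its underside. Leave it where it is (within 25 mm).
- glaze_pot_3: Bystander: low glaze pot with a yellow-rimmed lid, 68 mm wide, 43 mm high. Origin: centre of its underside. Leave it where it is (within 25 mm).
- jar_lid: Bystander: flat round jar lid, 86 mm across, 14 mm high. Origin: centre of its underside. Leave it where it is (within 25 mm).

How it is judged:
By the outcome, as a careful person would: the job done as asked, in the order asked, and still so for the second after the job is handed in, with the robot touching nothing.
It also fails if it takes over 72 s, if anything falls off the work surface, if the arm or the gripper's body presses on something with over 40 N, if the wrist force passes 120 N, or if a joint passes its speed limit or range.

## Working session

There is one attempt and no reset: what is moved stays moved. The work goes in short steps, Python scripts to look and compute and a shell command to move; the robot and the scene stay as the last step left them, time stands still between calls to the robot, and variables do not carry over. Pictures are saved under pics/ and viewed, at most 10 in all, crops included, and the job is handed in when it is done.

```bash
ls; mkdir -p pics
python3 - <<'E'
from workcell import robot, eyes, readout
import cv2,pickle
s=readout.sense();print(s['clock'],s['position'],s['eef_rot'],robot.hold_point_z)
d={}
for n in("scene","top","wrist"):
    im=eyes.get_image(n);d[n]=im;cv2.imwrite(f"pics/{n}0.png",im["color"][:,:,::-1]);print(n,im["camera_matrix"].tolist(),im["extrinsics"].round(4).tolist())
pickle.dump(d,open("im0.pkl","wb"))
E
```

```text
drive.py
pics
workcell.py
0.0 [0.26463376 0.59298295 0.23025784] [-1.35274091e-04  2.08297629e-01  9.78064995e-01 -9.72376707e-04] -0.0187
scene [[467.6565218395168, 0.0, 325.7982950021696], [0.0, 467.6565218395168, 192.61015517204737], [0.0, 0.0, 1.0]] [[0.8616, -0.3054, 0.4053, 0.1095], [-0.5075, -0.5306, 0.6789, -0.8729], [0.0077, -0.7907, -0.6122, 0.7032], [0.0, 0.0, 0.0, 1.0]]
top [[506.6285411708001, 0.0, 319.39858468579206], [0.0, 506.6285411708001, 201.0768988101806], [0.0, 0.0, 1.0]] [[0.0916, -0.9678, 0.2343, 0.2951], [-0.9958, -0.0902, 0.0166, -0.1698], [0.005, -0.2348, -0.972, 1.1761], [0.0, 0.0, 0.0, 1.0]]
wrist [[309.70691628693146, 0.0, 319.6275464913315], [0.0, 309.70691628693146, 198.99819781055612], [0.0, 0.0, 1.0]] [[0.4075, 0.8824, 0.2352, 0.2049], [0.9132, -0.3929, -0.1084, 0.6194], [-0.0032, 0.259, -0.9659, 0.3729], [0.0, 0.0, 0.0, 1.0]]
```

View pics/top0.png

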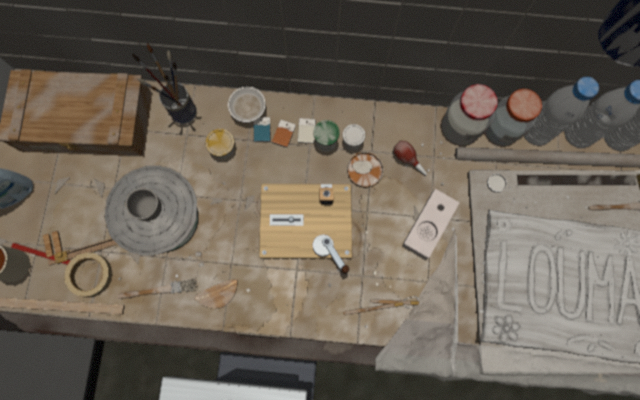

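View pics/scene0.png

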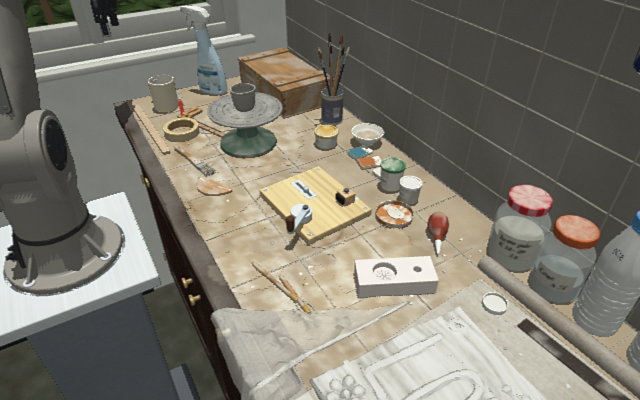

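The top view shows the jig at about (306,221), the mould at (432,222) with its hole at the upper end, the cam lever grip at (345,269), the lid at (365,170) and the bulb at (407,153). I'll zoom in.

Run:
```python
import cv2
a=cv2.imread("pics/top0.png")
cv2.imwrite("pics/crop1.png",cv2.resize(a[140:290,260-5:455],None,fx=4,fy=4,interpolation=cv2.INTER_CUBIC))
```

```text
(no output)
```

View pics/crop1.png

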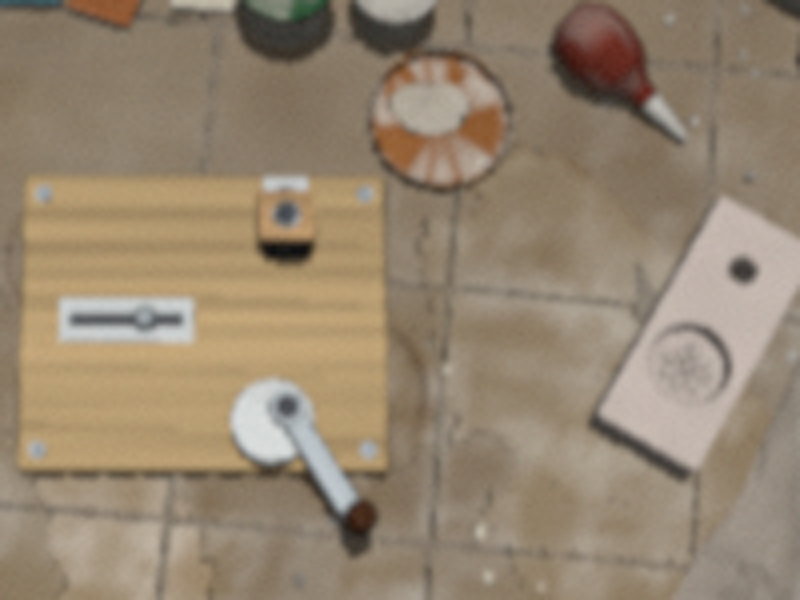

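```bash
cat > geo.py <<'E'
import numpy as np
def ray(im,u,v,z):
    K,E=im["camera_matrix"],im["extrinsics"]
    d=E[:3,:3]@np.linalg.solve(K,[u,v,1]);o=E[:3,3]
    return (o+d*(z-o[2])/d[2])[:2]
def crop(u,v): return 255+(u+.5)/4-.5,140+(v+.5)/4-.5
E
python3 - <<'E'
import pickle,numpy as np,cv2
from geo import *
t=pickle.load(open("im0.pkl","rb"))["top"]
P=lambda u,v,z:ray(t,*crop(u,v),z)
def fit(m,w):
    m,w=np.array(m),np.array(w);a,b=m-m.mean(0),w-w.mean(0)
    th=np.arctan2((a[:,0]*b[:,1]-a[:,1]*b[:,0]).sum(),(a*b).sum());R=np.array([[np.cos(th),-np.sin(th)],[np.sin(th),np.cos(th)]])
    o=w.mean(0)-R@m.mean(0);print("pose",o.round(4),np.degrees(th).round(2),"res mm",((w-o-m@R.T)*1e3).round(1).tolist());return o,R
jo,jR=fit([[.088,.107],[.088,-.107],[-.088,-.107],[-.088,.107]],[P(26,178,.018),P(385,178,.018),P(388,471,.018),P(20,471,.018)])
mo,mR=fit([[-.032,.075],[-.032,-.075],[.032,-.075],[0,.042],[0,-.022]],[P(722,196,.036),P(596,415,.036),P(690,472,.036),P(743,270,.036),P(689,365,.036)])
for n,p in dict(dowel=P(146,318,.03),pivot=P(287,405,.048),stopface=P(286,242,.051),grip=P(360,515,.083),trackL=P(59,319,.018),trackR=P(194,319,.018)).items(): print(n,p.round(4),"jig",((p-jo)@jR).round(4))
print("lid",P(440,118,.014),"bulb",P(602,48,.03),"nozzle tip",P(683,137,.02))
E
cat > to.py <<'E'
# usage: to.py x y z yaw_deg  -> delta in present tool axes (tool down, tool y along yaw)
import sys,numpy as np
from scipy.spatial.transform import Rotation as R
from workcell import robot, eyes, readout
x,y,z,a=map(float,sys.argv[1:5]);a=np.radians(a);s=readout.sense()
q=s['eef_rot'];C=R.from_quat([q[1],q[2],q[3],q[0]])
T=np.array([[-np.sin(a),np.cos(a),0],[np.cos(a),np.sin(a),0],[0,0,-1]])
T[:,0]=np.cross(T[:,1],T[:,2])
c=C.as_matrix()
print("delta",(c.T@(np.array([x,y,z])-s['position'])).round(4),"rv",(C.inv()*R.from_matrix(T)).as_rotvec().round(3),"yaw",np.degrees(np.arctan2(c[1,1],c[0,1])).round(2),"pos",np.round(s['position'],4),"F",np.round(s['force'],1),"q",np.round(s['joint_pos'],2),"w",round(s['grip_width'],4),"t",s['clock'])
E
sed -i '/^T=/,/^T\[/d' to.py; sed -i '/^c=C/i yv=np.array([np.cos(a),np.sin(a),0]);zv=np.array([0,0,-1.]);T=np.column_stack([np.cross(yv,zv),yv,zv])' to.py
python3 to.py .577 -.428 .14 -20
echo '[[0, 0, -0.05, 0, 0, 0], [0, 0, -0.09, 0, 0, 0.1]]' > rows.txt && python3 drive.py rows.txt 0.085; python3 to.py .577 -.428 .14 -20
```

```text
delta [-0.7013 -0.8051  0.0918] rv [-1.0e-03  1.0e-03  1.5e+00] yaw 65.96 pos [0.2647 0.5931 0.2305] F [ 0.5 -0.4  0.1] q [-1.25  0.4   0.05  1.54 -0.02  1.21 -0.05] w 0.0857 t 0.15
clock: 0.4
position: [0.2649, 0.5934, 0.3223]
eef_rot: [-0.0, 0.258, 0.966, -0.0]
force: [0.8, 0.3, 0.8]
grip_width: 0.0848
grip_force: 0.0
delta [-0.7802 -0.7293  0.1826] rv [-0.     0.     1.397] yaw 60.06 pos [0.2649 0.5934 0.3223] F [0.8 0.3 0.8] q [-1.27  0.35  0.07  1.41 -0.02  1.39 -0.15] w 0.0848 t 0.4
```

```bash
echo '[[-0.04, -0.038, 0, 0, 0, 0.18], [-0.08, -0.075, 0, 0, 0, 0.36], [-0.12, -0.113, 0, 0, 0, 0.54], [-0.16, -0.15, 0, 0, 0, 0.72], [-0.2, -0.188, 0, 0, 0, 0.9]]' > rows.txt && python3 drive.py rows.txt >/dev/null
echo '[[-0.054, 0.008, 0, 0, 0, 0.18], [-0.108, 0.016, 0, 0, 0, 0.36], [-0.163, 0.025, 0, 0, 0, 0.54], [-0.218, 0.033, 0, 0, 0, 0.72], [-0.272, 0.041, 0, 0, 0, 0.9]]' > rows.txt && python3 drive.py rows.txt; python3 to.py .577 -.428 .14 -116.66
```

```text
clock: 1.65
position: [0.4267, 0.0665, 0.3213]
eef_rot: [-0.0, 0.918, 0.397, 0.0]
force: [0.7, 0.3, 0.6]
grip_width: 0.0854
grip_force: 0.0
delta [-0.2573  0.4483  0.181 ] rv [-1.000e-03 -0.000e+00  1.281e+00] yaw -43.25 pos [0.4267 0.0665 0.3213] F [0.7 0.3 0.6] q [-0.85 -0.09  0.55  1.9   0.05  1.32 -1.06] w 0.0854 t 1.65
```

```bash
echo '[[-0.028, 0.048, 0, 0, 0, 0.18], [-0.056, 0.096, 0, 0, 0, 0.36], [-0.084, 0.144, 0.02, 0, 0, 0.54], [-0.112, 0.192, 0.04, 0, 0, 0.72], [-0.14, 0.24, 0.07, 0, 0, 0.9]]' > rows.txt && python3 drive.py rows.txt >/dev/null;  python3 to.py .577 -.428 .12 -116.66
```

```text
delta [0.0874 0.2232 0.1317] rv [-0.001 -0.003  0.383] yaw -94.74 pos [ 0.508  -0.1984  0.2516] F [ 0.4  1.3 -0.3] q [-0.44  0.28  0.9   1.78 -0.24  1.19 -1.13] w 0.085 t 2.275
```

```bash
echo '[[0.018, 0.045, 0.02, 0, 0, 0.1], [0.036, 0.09, 0.05, 0, 0, 0.2], [0.054, 0.135, 0.08, 0, 0, 0.3], [0.072, 0.18, 0.11, 0, 0, 0.383], [0.087, 0.223, 0.132, 0, 0, 0.383]]' > rows.txt && python3 drive.py rows.txt >/dev/null; echo '[[0, 0, 0, 0, 0, 0], [0, 0, 0, 0, 0, 0]]' > rows.txt && python3 drive.py rows.txt>/dev/null; python3 to.py .577 -.428 .006 -116.66
python3 - <<'E'
from workcell import robot, eyes, readout
import cv2,pickle
im=eyes.get_image("wrist");pickle.dump(im,open("w1.pkl","wb"))
cv2.imwrite("pics/w1.png",im["color"][:,:,::-1])
E
```

```text
delta [0.0019 0.0021 0.1134] rv [-0.001  0.001  0.004] yaw -116.41 pos [ 0.5763 -0.4254  0.1194] F [ 0.5  0.3 -0.4] q [ 0.08  0.76  0.81  1.48 -0.58  1.15 -1.04] w 0.085 t 3.15
```

View pics/w1.png

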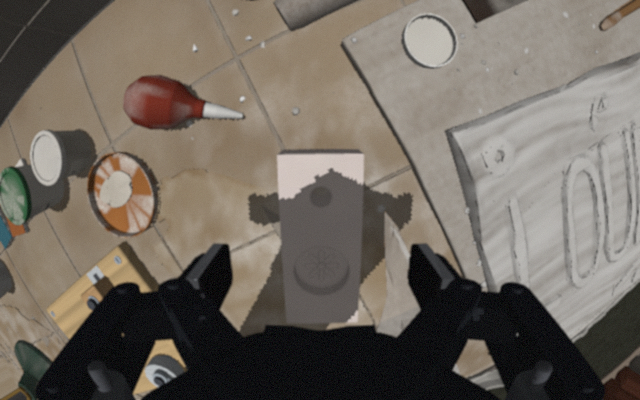

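The mould sits centred between the open fingers (columns 278–363, hole at (321,195)), and its sides run parallel to the pads. I'll descend and grip.

```bash
echo '[[0.002, 0.002, 0.03, 0, 0, 0], [0.002, 0.002, 0.06, 0, 0, 0], [0.002, 0.002, 0.09, 0, 0, 0], [0.002, 0.002, 0.107, 0, 0, 0], [0.002, 0.002, 0.111, 0, 0, 0]]' > rows.txt && python3 drive.py rows.txt >/dev/null; echo '[[0, 0, 0, 0, 0, 0], [0, 0, 0, 0, 0, 0], [0, 0, 0, 0, 0, 0], [0, 0, 0, 0, 0, 0]]' > rows.txt && python3 drive.py rows.txt 0.05; python3 to.py .577 -.428 .006 -116.66
echo '[[0, 0, 0, 0, 0, 0], [0, 0, 0, 0, 0, 0], [0, 0, 0, 0, 0, 0]]' > rows.txt && python3 drive.py rows.txt
```

```text
clock: 4.32
position: [0.5783, -0.4296, 0.0105]
eef_rot: [0.0, 0.974, -0.229, 0.002]
force: [1.1, 0.2, 5.7]
grip_width: 0.0628
grip_force: 69.6
delta [-0.0019 -0.0008  0.0045] rv [-0.    -0.003  0.004] yaw -116.42 pos [ 0.5783 -0.4296  0.0105] F [1.1 0.2 5.7] q [ 0.12  0.87  0.73  1.54 -0.66  0.99 -0.98] w 0.0628 t 4.325
clock: 4.7
position: [0.5783, -0.4296, 0.0105]
eef_rot: [0.0, 0.974, -0.229, 0.002]
force: [-0.4, 0.6, 6.4]
grip_width: 0.0627
grip_force: 69.6
```

```bash
echo '[[0, 0, -0.02, 0, 0, 0], [0, 0, -0.05, 0, 0, 0], [0, 0, -0.09, 0, 0, -0.1], [0, 0, -0.13, 0, 0, -0.25]]' > rows.txt && python3 drive.py rows.txt >/dev/null; python3 to.py .53 -.17 .145 -20
cat >> geo.py <<'E'
def fish(im,u,v,z):
    K,E=im["camera_matrix"],im["extrinsics"]
    x,y=(u-K[0,2])/K[0,0],(v-K[1,2])/K[1,1];r=np.hypot(x,y)+1e-12
    d=E[:3,:3]@np.array([x/r*np.sin(r),y/r*np.sin(r),np.cos(r)]);o=E[:3,3]
    return (o+d*(z-o[2])/d[2])[:2]
E
python3 - <<'E'
import pickle
from geo import *
w=pickle.load(open("w1.pkl","rb"))
for n,u,v in(("hole",320.5,195),("cornerL",278,153),("cornerR",363,153),("dish",322,269)):print(n,fish(w,u,v,.036).round(4))
print("expected hole",np.array([.543,-.4109])+.042*np.array([.894,-.449]))
E
```

```text
delta [-0.0985 -0.2436 -0.0052] rv [-1.000e-03  1.000e-03 -1.429e+00] yaw -101.86 pos [ 0.5763 -0.4286  0.1397] F [ 0.4  1.  -2.7] q [ 0.11  0.72  0.76  1.46 -0.52  1.17 -0.82] w 0.0624 t 5.2
hole [ 0.5828 -0.4303]
cornerL [ 0.6253 -0.4165]
cornerR [ 0.5975 -0.4725]
dish [ 0.5261 -0.4036]
expected hole [ 0.580548 -0.429758]
```

```bash
echo '[[-0.02, -0.05, 0, 0, 0, -0.17], [-0.04, -0.1, 0, 0, 0, -0.34], [-0.06, -0.15, 0, 0, 0, -0.51], [-0.08, -0.2, 0, 0, 0, -0.68], [-0.098, -0.243, -0.005, 0, 0, -0.85]]' > rows.txt && python3 drive.py rows.txt >/dev/null; echo '[[0, 0, 0, 0, 0, -0.17], [0, 0, 0, 0, 0, -0.34], [0, 0, 0, 0, 0, -0.51], [0, 0, 0, 0, 0, -0.68], [0, 0, 0, 0, 0, -0.85]]' > rows.txt && python3 drive.py rows.txt>/dev/null; python3 to.py .531 -.17 .145 5.3
```

```text
delta [ 0.0012 -0.0003 -0.0011] rv [-0.001  0.    -0.17 ] yaw -4.44 pos [ 0.5312 -0.1712  0.1439] F [-0.2  0.8 -2.7] q [-0.13  0.35  0.45  1.87 -0.18  0.97  0.32] w 0.0627 t 6.45
```

```bash
echo '[[0, 0, 0, 0, 0, -0.17], [0, 0, 0, 0, 0, -0.17], [0, 0, 0, 0, 0, -0.17]]' > rows.txt && python3 drive.py rows.txt >/dev/null; python3 to.py .531 -.17 .145 5.3
python3 - <<'E'
from workcell import robot, eyes, readout
import cv2,pickle
im=eyes.get_image("wrist");pickle.dump(im,open("w2.pkl","wb"))
cv2.imwrite("pics/w2.png",im["color"][:,:,::-1])
E
```

```text
delta [ 0.0011 -0.0006 -0.0013] rv [-0.    -0.    -0.007] yaw 4.87 pos [ 0.5317 -0.171   0.1437] F [-0.6 -0.3 -2.8] q [-0.1   0.35  0.42  1.86 -0.17  0.97  0.47] w 0.0627 t 6.825
```

View pics/w2.png

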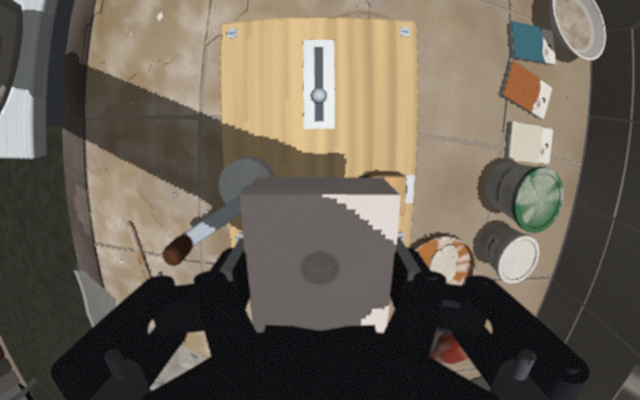

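Run:
```python
import pickle
from geo import *
w=pickle.load(open("w2.pkl","rb"))
F=lambda u,v,z:fish(w,u,v,z)
p=F(318.5,96,.030);print("dowel",p.round(4))
h=F(320.5,267,.169);print("hole",h.round(4),"rel TCP",(h-[.5317,-.171]).round(4))
a,b=F(244,185,.169),F(396,185,.169);print("mould end",a,b,"x-axis yaw",np.degrees(np.arctan2(*(b-a)[::-1])),np.linalg.norm(b-a))
a,b=F(222,20,.018),F(416,22,.018);print("board end",a,b,"yaw",np.degrees(np.arctan2(*(b-a)[::-1])),np.linalg.norm(b-a),"mid",(a+b)/2)
a,b=F(318,40,.018),F(319.5,128,.018);print("track yaw",np.degrees(np.arctan2(-(a-b)[0],(a-b)[1])),(a+b)/2)
```

```text
dowel [ 0.5234 -0.0887]
hole [ 0.5316 -0.1675] rel TCP [-0.0001  0.0035]
mould end [ 0.49841511 -0.13461715] [ 0.55832046 -0.12948803] x-axis yaw 4.893751602244626 0.06012452965115
board end [ 0.43116518 -0.02117282] [ 0.60339507 -0.00875922] yaw 4.1225078969749225 0.17267667800002048 mid [ 0.51728013 -0.01496602]
track yaw 5.81352405217676 [ 0.52248485 -0.07682876]
```

```bash
echo '[[0.016, -0.003, 0.01, 0, 0, 0], [0.032, -0.005, 0.03, 0, 0, 0], [0.048, -0.002, 0.05, 0, 0, 0], [0.064, -0.002, 0.065, 0, 0, 0], [0.078, -0.002, 0.08, 0, 0, 0]]' > rows.txt && python3 drive.py rows.txt >/dev/null;echo '[[0, 0, 0, 0, 0, 0], [0, 0, 0, 0, 0, 0]]' > rows.txt && python3 drive.py rows.txt >/dev/null; python3 to.py .5232 -.0924 .045 5.1
```

```text
delta [ 0.0015 -0.0006  0.0191] rv [ 0.001  0.001 -0.002] yaw 5.01 pos [ 0.5239 -0.0939  0.0641] F [ 1.6 -0.2 -2.8] q [-0.2   0.41  0.36  1.99 -0.2   0.78  0.37] w 0.0624 t 7.75
```

```bash
echo '[[0.0015, -0.0006, 0.008, 0, 0, 0], [0.0015, -0.0006, 0.014, 0, 0, 0], [0.0015, -0.0006, 0.018, 0, 0, 0], [0.0015, -0.0006, 0.022, 0, 0, 0], [0.0015, -0.0006, 0.025, 0, 0, 0]]' > rows.txt && python3 drive.py rows.txt >/dev/null; python3 to.py .5232 -.0924 .036 5.1;echo '[[0, 0, 0.002, 0, 0, 0], [0, 0, 0.004, 0, 0, 0], [0, 0, 0.004, 0, 0, 0]]' > rows.txt && python3 drive.py rows.txt; python3 to.py .5232 -.0924 .0285 5.1
```

```text
delta [-0.0007  0.0005  0.0023] rv [-0.    -0.    -0.001] yaw 5.04 pos [ 0.5227 -0.0918  0.0383] F [ 0.1  0.  -2.9] q [-0.19  0.45  0.35  2.01 -0.22  0.73  0.38] w 0.0627 t 8.375
clock: 8.75
position: [0.5234, -0.091, 0.0347]
eef_rot: [0.0, 0.675, 0.738, 0.001]
force: [1.1, 2.1, -2.8]
grip_width: 0.0628
grip_force: 68.7
delta [-0.0014 -0.0003  0.0062] rv [ 0.001 -0.001 -0.   ] yaw 5.07 pos [ 0.5234 -0.091   0.0347] F [ 1.1  2.1 -2.8] q [-0.19  0.45  0.34  2.01 -0.23  0.72  0.39] w 0.0628 t 8.75
```

```bash
echo '[[0, 0, 0.002, 0, 0, 0], [0, 0, 0.004, 0, 0, 0], [0, 0, 0.0055, 0, 0, 0], [0, 0, 0.007, 0, 0, 0], [0, 0, 0.007, 0, 0, 0]]' > rows.txt && python3 drive.py rows.txt; python3 to.py .5232 -.0924 .0285 5.1
```

```text
clock: 9.38
position: [0.5233, -0.0909, 0.0283]
eef_rot: [-0.0, 0.675, 0.738, 0.001]
force: [1.4, 5.0, 4.7]
grip_width: 0.0627
grip_force: 69.5
delta [-0.0015 -0.0002 -0.0002] rv [ 0.001 -0.001 -0.001] yaw 5.07 pos [ 0.5233 -0.0909  0.0283] F [1.4 5.  4.7] q [-0.18  0.46  0.34  2.01 -0.23  0.71  0.39] w 0.0627 t 9.375
```

```bash
echo '[[0.0008, 0, 0.001, 0, 0, 0], [0.0008, 0, 0.0015, 0, 0, 0], [0.0008, 0, 0.0015, 0, 0, 0]]' > rows.txt && python3 drive.py rows.txt|sed -n 2,4p;  echo '[[0, 0, 0, 0, 0, 0], [0, 0, 0, 0, 0, 0], [0, 0, 0, 0, 0, 0]]' > rows.txt && python3 drive.py rows.txt 0.085; echo '[[0, 0, -0.02, 0, 0, 0], [0, 0, -0.05, 0, 0, 0], [0, 0, -0.09, 0, 0, 0], [0, 0, -0.13, 0, 0, 0], [0, 0, -0.15, 0, 0, 0]]' > rows.txt && python3 drive.py rows.txt; python3 to.py .38 -.24 .16 5
python3 - <<'E'
from workcell import robot, eyes, readout
import cv2,pickle
d={}
for n in("top","wrist"):d[n]=eyes.get_image(n)
pickle.dump(d,open("im3.pkl","wb"))
a=d["top"]["color"][:,:,::-1];b=d["wrist"]["color"][:,:,::-1]
cv2.imwrite("pics/c3.png",np.vstack([a[150:290,230:390].repeat(2,0).repeat(2,1)]) if 0 else cv2.hconcat([cv2.resize(a[150:290,240:380],(400,400),interpolation=cv2.INTER_CUBIC),b[:,120:520]]))
E
```

```text
position: [0.5233, -0.0909, 0.0283]
eef_rot: [-0.0, 0.675, 0.738, 0.001]
force: [-2.6, 4.6, 17.2]
clock: 10.12
position: [0.522, -0.0917, 0.0257]
eef_rot: [-0.0, 0.676, 0.737, -0.001]
force: [0.0, -0.8, -0.1]
grip_width: 0.0852
grip_force: 0.0
clock: 10.75
position: [0.5234, -0.0916, 0.1781]
eef_rot: [0.001, 0.675, 0.737, 0.001]
force: [-0.6, 0.1, 0.3]
grip_width: 0.0849
grip_force: 0.0
delta [-0.1353 -0.1558  0.0178] rv [0.003 0.001 0.   ] yaw 5.02 pos [ 0.5234 -0.0916  0.1781] F [-0.6  0.1  0.3] q [-0.26  0.25  0.41  1.89 -0.12  1.02  0.29] w 0.0849 t 10.75
```

View pics/c3.png

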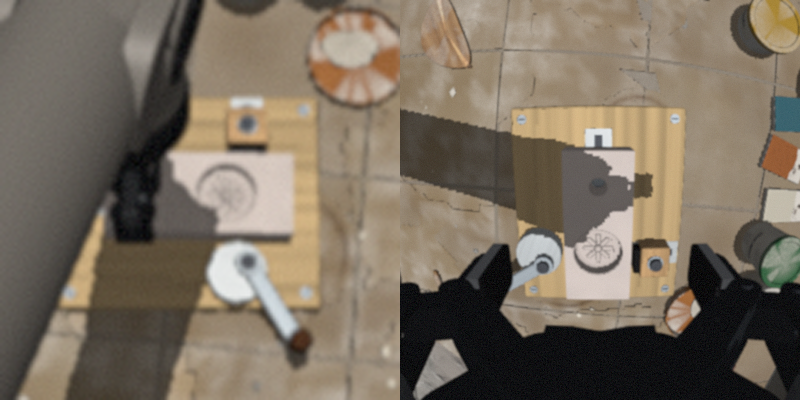

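The left crop (top view) shows the mould lying parallel on the board. In the right crop (wrist view) the hole at (598,187) is over the dowel, and the stop is at (652,258) with a small gap. Next is the lever.

```bash
echo '[[-0.027, -0.022, 0, 0, 0, 0.18], [-0.054, -0.044, 0, 0, 0, 0.36], [-0.081, -0.066, 0, 0, 0, 0.54], [-0.108, -0.088, 0, 0, 0, 0.72], [-0.135, -0.11, 0, 0, 0, 0.9]]' > rows.txt && python3 drive.py rows.txt .06 >/dev/null;  python3 to.py .4153 -.2187 .12 -54
```

```text
delta [ 0.006  -0.0177  0.0547] rv [-0.002  0.002  0.124] yaw -46.87 pos [ 0.4232 -0.2358  0.1747] F [ 0.6 -0.6 -0.6] q [-0.16  0.19  0.65  2.   -0.14  0.99 -0.26] w 0.0604 t 11.475
```

```bash
echo '[[0.003, -0.009, 0.02, 0, 0, 0.06], [0.006, -0.018, 0.04, 0, 0, 0.124], [0.006, -0.018, 0.055, 0, 0, 0.124], [0.006, -0.018, 0.055, 0, 0, 0.124]]' > rows.txt && python3 drive.py rows.txt >/dev/null;  python3 to.py .4153 -.2187 .053 -54
python3 - <<'E'
from workcell import robot, eyes, readout
import cv2,pickle
im=eyes.get_image("wrist");pickle.dump(im,open("w4.pkl","wb"))
cv2.imwrite("pics/w4.png",im["color"][:,:,::-1])
E
```

```text
delta [-0.0007  0.0006  0.0666] rv [-0.002  0.003  0.007] yaw -53.58 pos [ 0.4157 -0.2178  0.1196] F [-0.4 -0.4  0.4] q [-0.17  0.25  0.64  2.09 -0.19  0.87 -0.35] w 0.0601 t 11.975
```

View pics/w4.png

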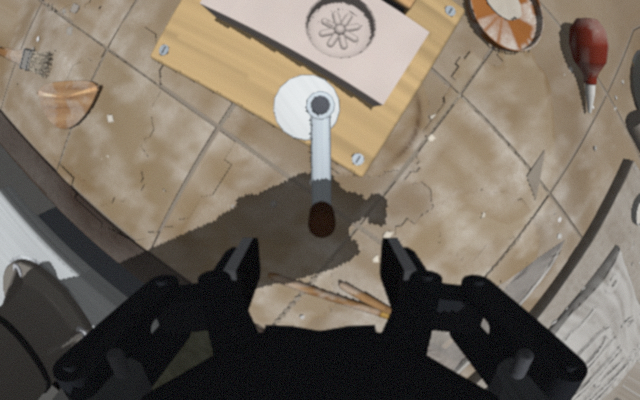

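The grip's top is at (321,216) and the pivot at (320,104). The lever runs radially, centred between the fingers.

```bash
python3 - <<'E'
import pickle
from geo import *
w=pickle.load(open("w4.pkl","rb"))
g=fish(w,321.5,216,.083)
for z in(.048,.054):
  p=fish(w,320,104,z);d=g-p;print(z,p.round(4),g.round(4),np.linalg.norm(d),"a",-np.degrees(np.arctan2(d[1],d[0]))+5.1-125)
E
echo '[[0, 0, 0.02, 0, 0, 0], [0, 0, 0.04, 0, 0, 0], [0, 0, 0.06, 0, 0, 0], [0, 0, 0.066, 0, 0, 0], [0, 0, 0.066, 0, 0, 0]]' > rows.txt && python3 drive.py rows.txt; echo '[[0, 0, 0, 0, 0, 0], [0, 0, 0, 0, 0, 0], [0, 0, 0, 0, 0, 0]]' > rows.txt && python3 drive.py rows.txt .026
```

```text
0.048 [ 0.4757 -0.1742] [ 0.4214 -0.2155] 0.06820678784797028 a 22.87603551168496
0.054 [ 0.4755 -0.1744] [ 0.4214 -0.2155] 0.06796843030352362 a 22.87841040596436
clock: 12.65
position: [0.4172, -0.2183, 0.0554]
eef_rot: [0.0, 0.95, 0.312, 0.0]
force: [-0.8, 0.3, 0.3]
grip_width: 0.0602
grip_force: 0.0
clock: 13.02
position: [0.4171, -0.2179, 0.0555]
eef_rot: [0.0, 0.95, 0.312, 0.0]
force: [0.4, -0.3, 0.3]
grip_width: 0.0259
grip_force: 0.0
```

```bash
cat > arc.py <<'E'
# arc.py a1 a2 ... (deg): rows' values for caged grip at cam angle a, in present tool axes; prints present estimate and tangential force
import sys,numpy as np
from scipy.spatial.transform import Rotation as R
from workcell import robot, eyes, readout
P=np.array([.475,-.1747]);r=.075;JY=5.2;LAG=3.1
s=readout.sense();q=s['eef_rot'];C=R.from_quat([q[1],q[2],q[3],q[0]]);c=C.as_matrix();d=s['position'][:2]-P
ph=np.arctan2(d[1],d[0]);t=np.array([np.sin(ph),-np.cos(ph)]);a=(-np.degrees(ph)+JY-125-LAG)%360
print("a",a.round(2),"rad",np.radians(a).round(3),"r",np.linalg.norm(d).round(4),"Ftan",-(s['force'][:2]@t).round(2),"Frad",(s['force'][:2]@d/np.linalg.norm(d)).round(2),"z",s['position'][2].round(4),"q7",s['joint_pos'][6].round(2),"Mz",round(s['moment'][2],3),"t",s['clock'])
for b in map(float,sys.argv[1:]):
    f=np.radians(-(b+125)+JY-LAG);y=f+np.pi/2;yv=np.array([np.cos(y),np.sin(y),0]);zv=np.array([0,0,-1.])
    T=np.column_stack([np.cross(yv,zv),yv,zv]);x=np.append(P+r*np.array([np.cos(f),np.sin(f)]),.0555)
    print(b,(c.T@(x-s['position'])).round(4),(C.inv()*R.from_matrix(T)).as_rotvec().round(3))
E
python3 arc.py 24 33 41 49 57
```

```text
a 20.33 rad 0.355 r 0.0722 Ftan 0.43 Frad -0.13 z 0.0555 q7 -0.26 Mz -0.039 t 13.025
24.0 [-0.0026 -0.0048 -0.    ] [ 0.001 -0.001  0.057]
33.0 [-0.0011 -0.0164 -0.    ] [ 0.    -0.001  0.214]
41.0 [ 0.0019 -0.0265 -0.0001] [ 0.    -0.001  0.354]
49.0 [ 0.0062 -0.036  -0.0001] [ 0.    -0.001  0.494]
57.0 [ 0.0118 -0.0449 -0.0001] [ 0.    -0.001  0.633]
```

```bash
echo '[[-0.0026, -0.005, 0, 0, 0, 0.057], [-0.001, -0.0164, 0, 0, 0, 0.214], [0.002, -0.0265, 0, 0, 0, 0.354], [0.006, -0.036, 0, 0, 0, 0.494]]' > rows.txt && python3 drive.py rows.txt >/dev/null; python3 arc.py 49 53 57 61
```

```text
a 47.77 rad 0.834 r 0.0751 Ftan 3.8 Frad -0.5 z 0.0557 q7 -0.75 Mz -0.005 t 13.525
49.0 [ 0.0001 -0.0016  0.0002] [ 0.003 -0.002 -0.006]
53.0 [ 0.0002 -0.0068  0.0001] [ 0.003 -0.002  0.064]
57.0 [ 0.0007 -0.0121  0.0001] [ 0.003 -0.002  0.134]
61.0 [ 0.0016 -0.0172  0.0001] [ 0.003 -0.002  0.203]
```

```bash
echo '[[0.0002, -0.0052, 0, 0, 0, 0.07], [0.0002, -0.0052, 0, 0, 0, 0.07]]' > rows.txt && python3 drive.py rows.txt >/dev/null; python3 arc.py
echo '[[0.0002, -0.0052, 0, 0, 0, 0.07], [0.0002, -0.0052, 0, 0, 0, 0.07]]' > rows.txt && python3 drive.py rows.txt >/dev/null; python3 arc.py
echo '[[0.0002, -0.0052, 0, 0, 0, 0.07], [0.0002, -0.0052, 0, 0, 0, 0.07]]' > rows.txt && python3 drive.py rows.txt >/dev/null; python3 arc.py
echo '[[0.0002, -0.0052, 0, 0, 0, 0.07], [0.0002, -0.0052, 0, 0, 0, 0.07]]' > rows.txt && python3 drive.py rows.txt >/dev/null; python3 arc.py 69
```

```text
a 52.46 rad 0.916 r 0.0753 Ftan 2.43 Frad 1.21 z 0.0554 q7 -0.82 Mz -0.025 t 13.775
a 56.38 rad 0.984 r 0.0753 Ftan 3.28 Frad 0.51 z 0.0553 q7 -0.89 Mz -0.014 t 14.025
a 60.57 rad 1.057 r 0.0753 Ftan 3.26 Frad 1.07 z 0.0552 q7 -0.96 Mz 0.01 t 14.275
a 64.75 rad 1.13 r 0.0754 Ftan 2.59 Frad 0.37 z 0.0551 q7 -1.03 Mz -0.05 t 14.525
69.0 [ 0.0006 -0.0056 -0.0004] [-0.     0.     0.071]
```

```bash
echo '[[0.0002, -0.0052, 0, 0, 0, 0.07], [0.0002, -0.0052, 0, 0, 0, 0.07]]' > rows.txt && python3 drive.py rows.txt >/dev/null; python3 arc.py
echo '[[0.0002, -0.0052, 0, 0, 0, 0.07], [0.0002, -0.0052, 0, 0, 0, 0.07]]' > rows.txt && python3 drive.py rows.txt >/dev/null; python3 arc.py 73
python3 - <<'E'
from workcell import robot, eyes, readout
import cv2,pickle
w=eyes.get_image("wrist");t=eyes.get_image("top");pickle.dump((w,t),open("im5.pkl","wb"))
a=w["color"][:,:,::-1];b=t["color"][:,:,::-1]
cv2.imwrite("pics/c5.png",cv2.hconcat([cv2.resize(a[0:200,170:370],(400,400),interpolation=cv2.INTER_CUBIC),cv2.resize(b[165:265,265:365],(400,400),interpolation=cv2.INTER_CUBIC)]))
E
```

```text
a 68.82 rad 1.201 r 0.0755 Ftan 1.9 Frad 0.46 z 0.055 q7 -1.11 Mz 0.067 t 14.775
a 72.83 rad 1.271 r 0.0755 Ftan 1.92 Frad 0.05 z 0.055 q7 -1.18 Mz 0.013 t 15.025
73.0 [ 0.0005 -0.0002 -0.0005] [-0.     0.001  0.001]
```

View pics/c5.png

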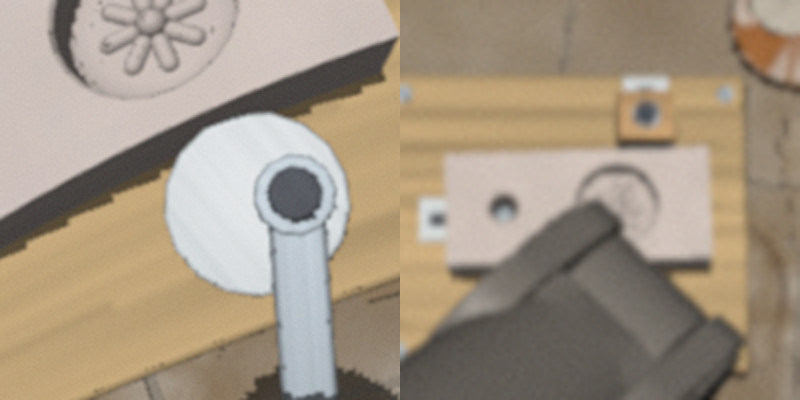

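The cam now bears on the mould, which has turned slightly: its top edge runs from (445,153) to (709,148) in the right crop. A small gap to the stop remains, so I'll go on in small steps.

```bash
for i in 1; do :; done
echo '[[0.0002, -0.0026, 0, 0, 0, 0.035], [0.0002, -0.0052, 0, 0, 0, 0.07]]' > rows.txt && python3 drive.py rows.txt >/dev/null; python3 arc.py
echo '[[0.0002, -0.0026, 0, 0, 0, 0.035], [0.0002, -0.0052, 0, 0, 0, 0.07]]' > rows.txt && python3 drive.py rows.txt >/dev/null; python3 arc.py
echo '[[0, 0, 0, 0, 0, 0]]' > rows.txt && python3 drive.py rows.txt >/dev/null; python3 arc.py 81 83
```

```text
a 76.1 rad 1.328 r 0.0753 Ftan 6.25 Frad 0.43 z 0.055 q7 -1.25 Mz 0.007 t 15.375
a 79.35 rad 1.385 r 0.0752 Ftan 8.63 Frad -0.21 z 0.055 q7 -1.32 Mz 0.057 t 15.625
a 79.51 rad 1.388 r 0.0753 Ftan 6.44 Frad 0.32 z 0.055 q7 -1.32 Mz -0.012 t 15.75
81.0 [ 0.0003 -0.002  -0.0005] [ 0.002 -0.    -0.003]
83.0 [ 0.0003 -0.0046 -0.0005] [ 0.002 -0.     0.032]
```

```bash
echo '[[0, -0.001, 0, 0, 0, 0.012], [0, -0.002, 0, 0, 0, 0.02]]' > rows.txt && python3 drive.py rows.txt >/dev/null; python3 arc.py
echo '[[0, 0, 0, 0, 0, 0]]' > rows.txt && python3 drive.py rows.txt >/dev/null; python3 arc.py
```

```text
a 80.4 rad 1.403 r 0.0753 Ftan 9.16 Frad -0.29 z 0.055 q7 -1.34 Mz -0.007 t 16.0
a 80.47 rad 1.404 r 0.0753 Ftan 9.15 Frad 1.08 z 0.055 q7 -1.34 Mz 0.01 t 16.125
```

```bash
echo '[[0, 0.003, 0, 0, 0, 0], [0, 0.005, 0, 0, 0, 0]]' > rows.txt && python3 drive.py rows.txt >/dev/null; python3 arc.py
echo '[[0, 0, 0, 0, 0, 0], [0, 0, 0, 0, 0, 0], [0, 0, 0, 0, 0, 0]]' > rows.txt && python3 drive.py rows.txt .05 >/dev/null
echo '[[0, 0, -0.02, 0, 0, 0], [0, 0, -0.05, 0, 0, 0], [0, 0, -0.09, 0, 0, 0], [0, 0, -0.13, 0, 0, 0], [0, 0, -0.17, 0, 0, 0]]' > rows.txt && python3 drive.py rows.txt >/dev/null; python3 to.py .35 -.35 .28 -100
```

```text
a 79.23 rad 1.383 r 0.0753 Ftan -0.01 Frad -0.15 z 0.055 q7 -1.33 Mz 0.008 t 16.375
delta [ 0.0369  0.2066 -0.0539] rv [ 0.     0.001 -0.265] yaw -115.2 pos [ 0.4046 -0.1474  0.2261] F [0.1 0.5 0.2] q [-0.87 -0.04  1.11  2.05  0.04  1.11 -1.79] w 0.0503 t 17.375
```

```bash
echo '[[0.01, 0.05, -0.01, 0, 0, 0], [0.02, 0.1, -0.02, 0, 0, 0], [0.03, 0.15, -0.04, 0, 0, 0], [0.037, 0.2, -0.05, 0, 0, 0], [0.037, 0.2, -0.05, 0, 0, 0]]' > rows.txt && python3 drive.py rows.txt |sed -n 1,4p
python3 - <<'E'
from workcell import robot, eyes, readout
import cv2,pickle
w=eyes.get_image("scene");t=eyes.get_image("top");pickle.dump((w,t),open("im6.pkl","wb"))
a=w["color"][:,:,::-1];b=t["color"][:,:,::-1]
cv2.imwrite("pics/c6.png",cv2.hconcat([cv2.resize(a[150:270,230:400],(400,282),interpolation=cv2.INTER_CUBIC),cv2.resize(b[165:264,260:400],(400,282),interpolation=cv2.INTER_CUBIC)]))
E
```

```text
clock: 18.0
position: [0.3494, -0.3498, 0.276]
eef_rot: [0.002, 0.975, -0.224, 0.0]
force: [-0.1, 0.1, 0.0]
```

View pics/c6.png

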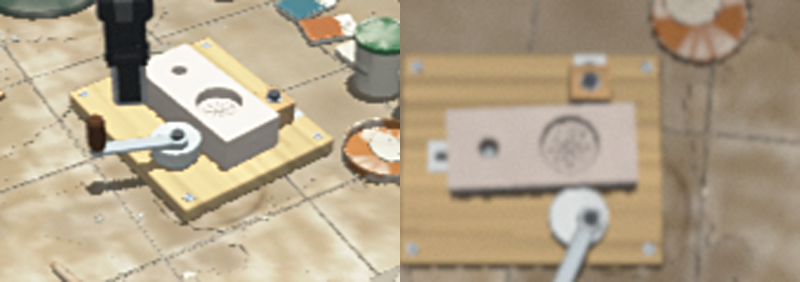

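The mould is flat on the board with its hole over the dowel. It is held between the cam at (580,215) and the stop at (590,85), and the lid and bulb have not moved.

```bash
python3 -c "
from workcell import robot, eyes, readout
print(robot.hand_in())"
```

```text
the job is handed in; nothing more can be done
None
```

I seated the mould flat over the dowel and swung the cam to about 1.40 rad, which should squeeze the rubber stop by roughly 1.5 mm (about 15 N, estimated from lever force and cam angle, not measured directly). The lid and bulb were undisturbed in the last picture and the arm never went near the glaze pot; the job was handed in at about 18 s, and no verdict was returned.

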